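# Open the clamp and present the offset lever, level, over its fixture

### The arm

A 6-joint arm with a two-finger parallel gripper is mounted at the origin on a cart in front of the work surface, level with it; the furniture and walls round the work are solid. World frame = base frame: x ahead of the robot, y to its left, z up, the work surface at z = 0. Lengths are in m, angles in rad, forces in N, time in s.
With the tool pointing down it reaches from about 0.375 to 0.925 m from the base axis. Payload 5.7 kg.
Tool frame: the origin (TCP) lies at the very end of the fingers, on their centre line; the grasp point (between the pads) lies 19 mm behind it; z points along the fingers, y is the line along which they close (so a half turn about z gives the same grasp; the last joint's range is limited). The gripper opens to 85 mm and grips with 20 to 120 N. Pads are 22 mm wide; open, the fingers measure 114 mm over their backs; the gripper's body (76 mm by 85 mm) begins 54 mm behind the grasp point. The pads swing forward as they close: fully open they stand 13 mm farther back than shut.
Start: joints at [1.043, 0.359, 1.51, -0, 1.272, -0.115], TCP at [0.241, 0.55, 0.209] pointing down, gripper open.
Joint ranges: [-2.97, 2.97], [-1.01, 2.36], [0.21, 2.38], [-0.96, 4.11], [0.2, 2.71], [-2.98, 2.98]. Speed limits (rad/s): [2.39, 2.39, 3.14, 3.14, 3.14, 3.14].

### API

Orientations are given as a unit quaternion [x, y, z, w].
In Python, from cell import ctrl, fingers, kin, telemetry, imaging gives the robot as it stands. Calls block until the motion is done:
- ctrl.move_ptp(position, orientation): joint-space move of the TCP to a pose.
- ctrl.line_to(position, rotation=None, rate=0.15): straight line of the TCP; rotation=None keeps the orientation; rate is the mean speed in m/s.
- ctrl.set_joints(angles): joint-space move.
- fingers.release() and fingers.gripper_close(grip_force=None): open the fingers fully, or close them until they stop; grip_force is the grip in N (None keeps the last).
- ctrl.hold(seconds).
- kin.solve_ik(position, orientation): joint angles nearest the present ones, or None.
- telemetry.get_state(): the state.
- imaging.snapshot(name): name is "scene" or "side" or "wrist"; returns a dict with "pixels" (400x640x3 uint8, red, green, blue), "fovy" (degrees; the focal length in pixels is half the picture's height over the tangent of half this angle, whatever the lens; pixels are square), "cx", "cy" (the principal point, pixels), "dist_coeffs" ([k1, k2, p1, p2, k3] as OpenCV has them; the pictures are not rectified), "camera_from_world" (4x4, takes a point from world to camera coordinates). Camera axes: x right, y down, z forward; pixel columns grow to the right and rows downward; lengths in m; the calibration is good to about 2 mm. A picture is of the moment at which its call begins. There is no depth.
A pose or a line that the arm cannot do raises ctrl.Unreachable and nothing moves.
- ctrl.close_job(): hands the job in; it is judged then, once.
The state is a dict: "t": time; "joint_positions": joint angles; "joint_velocities": joint speeds; "joint_torque": joint torques, N m; "tcp_pos": TCP position; "tool_rot": TCP orientation; "ft_force": force on the tool from outside, world axes, zero at the start; "wrist_torque": the same for the moment, N m; "opening": finger opening in m; "finger_force": force on a finger pad.
Only numpy, scipy, OpenCV 4.12 (cv2) and the standard library are available. Lean on these libraries where they do the work, as an engineer would, in place of code of your own. Each camera call takes 0.05 s, during which the arm holds its last target. There are 200 camera calls.

### The job

First open the fixture's side clamp by turning its red knob clockwise all the way to its stop. Then pick up the blue offset lever at its balance point (the yellow band) and, keeping it level, carry it over the fixture and hold it a few centimetres above the pin: hub bore centred over the pin, small end over the far rest, nothing touching the fixture. Finish while still holding the lever there, and leave the other things on the table alone.

Things in the scene. Friction and masses are not known exactly. Their poses are not given: they have to be found in the camera images.
- fixture: Dark steel fixture, immovable; plate 270 x 74 x 12 mm. Origin: on the table under the pin's axis; +x to the far rest, +y to the knob's side, z up. Hub seat round the pin, top z = 30 mm. Grey fixed jaw (x 130 to 170, y -28 to -11, top z = 54 mm) faces a brass sliding jaw (top z = 48 mm) that the knob draws 10 mm to +y. Grey clamp housing under the knob at x = 150, y = 80, top z = 44 mm.
- fixture_pin_tip (a point): Centre of the tip of the fixture's upright steel pin, 14 mm in diameter, tip 70 mm above the table. Axes as the fixture's.
- fixture_far_rest (a point): Centre of the top of the far rest block, 205 mm along the fixture's +x from the pin, 30 mm above the table; the lever's small end belongs above it.
- clamp_knob (a joint): Red clamp knob, angle in rad: grows clockwise as seen from above, from about 0 (clamp shut) to a hard stop at 1.4 (jaw fully open). It may start up to 0.3 open. Stays where it is left; needs about 0.06 N m. It draws the brass jaw open as it turns.
- clamp_knob_grip (a point): Point on the knob's vertical axis at the height to grip, 81 mm above the table. The grip is an upright bar 46 mm long, 14 mm thick; its top is 7 mm above this point; the 48 mm disc under it has its top 23 mm below this point. The point turns with the knob: the bar lies along the point's x axis (parallel to the fixture's x at joint 0).
- lever: Blue cast offset lever, about 0.5 kg, 247 mm long, lying flat. Origin: centre of the hub's underside; +x along the arm from the hub to the small end, z up. Hub: 54 mm diameter, 44 mm tall, 19 mm through bore. Arm: straight bar 20 mm wide, z = 10 to 36 mm. Small end: round eye 30 mm in diameter, 38 mm tall, centred at x = 205 mm.
- lever_balance (a point): Balance point (centre of mass) of the lever: middle of its arm at the painted yellow band, 58 mm from the hub's axis along +x, 23 mm above the lever's underside. The arm is 20 mm wide and 26 mm tall here. Axes as the lever's.
- lever_eye_under (a point): Centre of the underside of the lever's small end, 205 mm along its +x from the hub's axis.
- whetstone: Brown and grey whetstone, 52 x 160 x 26 mm, a bystander. Origin: centre of its underside.
- hex_bolt: Steel hex bolt lying down, 27 x 98 x 24 mm, a bystander. Origin: centre of its underside.
- spanner: Steel spanner lying flat, 51 x 277 x 10 mm, a bystander. Origin: centre of its underside.
- stud: Turned steel stud standing up, 42 mm in diameter and 69 mm tall, a bystander. Origin: centre of its underside.

How it is judged:
On the way, in this order (a step that is already met when the one before it is completed fails the run):
1. the clamp knob is turned to its stop (above 1.2 of 1.4 rad) (value of joint clamp_knob above 1.2 rad), for 0.2 s.
2. the lever is lifted clear of the table in the gripper, level and held at its balance point (height (world z) of lever_balance above 0.06 m and angle between lever_balance's own z axis and vertical below 0.12 rad and contact force between the fingers and lever above 2 N and horizontal distance between the grasp point and lever_balance below 0.025 m), for 0.2 s.
At the end, for the whole second after the job is handed in: Knob above 1.2 rad; lever held still by the gripper within 25 mm of its balance point, level within 0.09 rad, hub axis within 10 mm of the pin, small end within 22 mm of the far rest (from above), underside 10 to 80 mm above the pin's tip; neither lever nor robot touches the fixture (value of joint clamp_knob above 1.2 rad and horizontal distance between lever and fixture_pin_tip below 0.01 m and horizontal distance between lever_eye_under and fixture_far_rest below 0.022 m and z of lever in the frame of fixture_pin_tip between 0.01 and 0.08 m and angle between lever_balance's own z axis and vertical below 0.09 rad and horizontal distance between the grasp point and lever_balance below 0.025 m and contact force between the fingers and lever above 2 N and contact force between lever and fixture below 0.1 N and contact force between each of the arm, the fingers and fixture below 0.5 N and linear speed of lever below 0.02 m/s); the arm keeps its last pose, push and grip.
It fails at once if the lever is tipped more than 0.35 rad (20 degrees) (angle between lever_balance's own z axis and vertical above 0.35 rad).
It fails at once if the whetstone is moved (distance of whetstone from where it was at the start of the episode above 0.03 m).
It fails at once if the hex bolt is moved (distance of hex_bolt from where it was at the start of the episode above 0.03 m).
It fails at once if the spanner is moved (distance of spanner from where it was at the start of the episode above 0.03 m).
It fails at once if the steel stud is moved (distance of stud from where it was at the start of the episode above 0.03 m).
It also fails if it takes over 54 s, if anything falls off the work surface, if the arm or the gripper's body presses on something with over 40 N, if the wrist force passes 120 N, or if a joint passes its speed limit or range.

## Working session

There is one attempt and no reset: what is moved stays moved. The work goes in short steps, each a Python script; the robot and the scene stay as the last script left them, time stands still between calls to the robot, and variables do not carry over. Pictures are saved under pics/ and viewed, at most 10 in all, crops included, and the job is handed in when it is done.

```bash
mkdir -p pics; ls; python3 - <<'E'
from cell import imaging,telemetry
import cv2,pickle
d={}
for n in("scene","side"):
    s=imaging.snapshot(n);d[n]=s;cv2.imwrite(f"pics/{n}0.png",s["pixels"][:,:,::-1])
    print(n,s["fovy"],s["cx"],s["cy"],s["dist_coeffs"],s["camera_from_world"])
pickle.dump(d,open("s0.pkl","wb"))
print(telemetry.get_state())
E
```

```text
pics
scene 47.41385508896844 320.0880952618482 203.74108164769632 [1.17188485e-05 0.00000000e+00 0.00000000e+00 0.00000000e+00
 0.00000000e+00] [[-0.91113399 -0.41208023 -0.00497407  0.53812977]
 [-0.24739329  0.55657464 -0.79310859  0.18309143]
 [ 0.32959281 -0.72139764 -0.60905996  1.35219439]
 [ 0.          0.          0.          1.        ]]
side 55.47353682851759 324.4262978508426 197.25347738874927 [0.00088519 0.         0.         0.         0.        ] [[ 0.9806394  -0.1948141   0.01984532 -0.57597423]
 [-0.06450225 -0.41703935 -0.90659673  0.13774605]
 [ 0.18489411  0.88776441 -0.42153117  0.9490656 ]
 [ 0.          0.          0.          1.        ]]
{'t': 0.1, 'joint_positions': array([ 1.04290453e+00,  3.59454053e-01,  1.51128564e+00, -1.38394575e-05,
        1.27247210e+00, -1.15115703e-01]), 'joint_velocities': array([-4.57731959e-04, -2.24114894e-03, -1.55925251e-03, -4.70064208e-04,
       -1.50821725e-04, -9.31150144e-05]), 'joint_torque': array([-6.05187161e-04, -5.28656960e+01, -2.79345363e+01, -4.20376209e-04,
        5.09828518e-03, -2.69762342e-05]), 'tcp_pos': array([0.24040105, 0.54906288, 0.20813978]), 'tool_rot': array([ 2.04923882e-01,  9.78777578e-01, -7.70176710e-04, -2.49544835e-04]), 'ft_force': array([-0.62922462,  0.01152703,  0.94806132]), 'wrist_torque': array([ 0.01796935, -0.02145137, -0.0172369 ]), 'finger_force': 0.0, 'opening': 0.08534400138240202}
```

View pics/scene0.png

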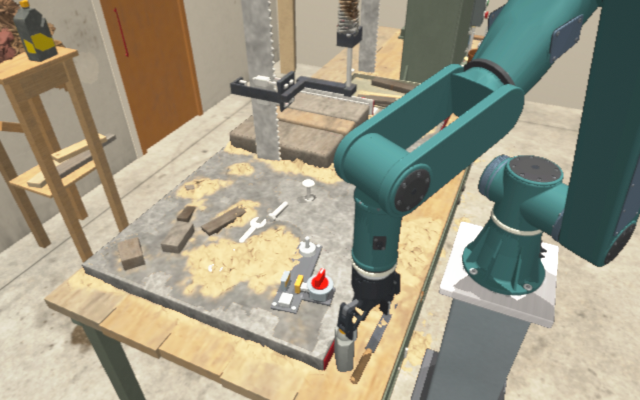

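View pics/side0.png

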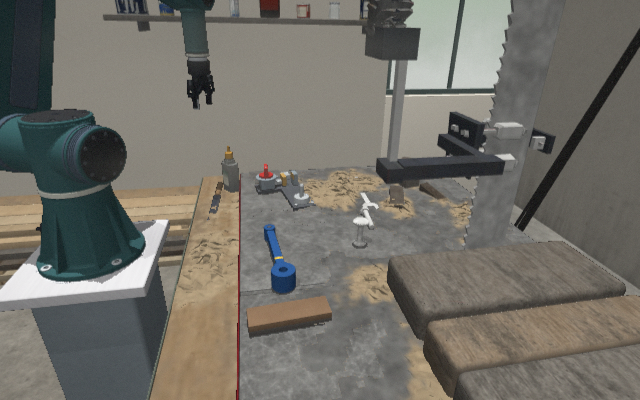

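The scene view shows the fixture with its pin near (307,240), far rest (287,298) and red knob (320,282). The side view shows the lever: hub (283,270), small end (269,231), whetstone (290,316) and stud (360,230). I'll zoom in on both.

```bash
cat > h.py <<'E'
import numpy as np,cv2
def K(s):
    f=200/np.tan(np.radians(s["fovy"]/2)); return np.array([[f,0,s["cx"]],[0,f,s["cy"]],[0,0,1.]])
def pix2w(s,uv,z):
    T=np.array(s["camera_from_world"]);R=T[:3,:3];c=-R.T@T[:3,3]
    p=cv2.undistortPoints(np.array([[uv]],float),K(s),np.array(s["dist_coeffs"]))[0,0]
    d=R.T@np.array([p[0],p[1],1]); return c+d*(z-c[2])/d[2]
def w2pix(s,P):
    T=np.array(s["camera_from_world"]);
    return cv2.projectPoints(np.atleast_2d(np.array(P,float)),cv2.Rodrigues(T[:3,:3])[0],T[:3,3],K(s),np.array(s["dist_coeffs"]))[0][:,0]
def quat(phi):  # tool down, finger closing line (tool y) along world angle phi
    from scipy.spatial.transform import Rotation as Ro
    y=np.array([np.cos(phi),np.sin(phi),0]);z=np.array([0,0,-1.]);x=np.cross(y,z)
    return Ro.from_matrix(np.c_[x,y,z]).as_quat()
E
python3 - <<'E'
import pickle,cv2,numpy as np
from h import *
d=pickle.load(open("s0.pkl","rb"))
a=d["scene"]["pixels"][225:325,255:355,::-1];b=d["side"]["pixels"][215:305,230:330,::-1];c=d["side"]["pixels"][150:220,240:330,::-1]
r=lambda i,w,h:cv2.resize(i,(w,h),interpolation=cv2.INTER_CUBIC)
o=np.zeros((600,800,3),np.uint8);o[:400,:400]=r(a,400,400);o[:360,400:]=r(b,400,360);o[360:598,400:706]=r(c,306,238)
cv2.imwrite("pics/z0.png",o)
S=d["scene"];D=d["side"]
print(pix2w(S,(307,240),.06),pix2w(S,(287,298),.03),pix2w(S,(320,280),.081))
print(pix2w(D,(283,267),.044),pix2w(D,(269,229),.038),pix2w(D,(300,192),.03),pix2w(D,(265,170),.088))
for p in((250,315),(330,300),(358,245)):print(pix2w(D,p,.02))
for p in((242,238),(287,205),(308,198)):print(pix2w(S,p,.0))
E
```

```text
[0.54572933 0.19309555 0.06      ] [0.50969982 0.39330552 0.03      ] [0.43603884 0.34136367 0.081     ]
[ 0.45353631 -0.20247629  0.044     ] [ 0.43471649 -0.018996    0.038     ] [0.54980088 0.22091844 0.03      ] [0.44348809 0.28458046 0.088     ]
[ 0.37852938 -0.3145647   0.02      ]
[ 0.53919061 -0.29866748  0.02      ]
[ 0.65309212 -0.10548755  0.02      ]
[0.76950138 0.20965336 0.        ]
[ 0.71822984 -0.001816    0.        ]
[ 0.66880448 -0.06841612  0.        ]
```

View pics/z0.png

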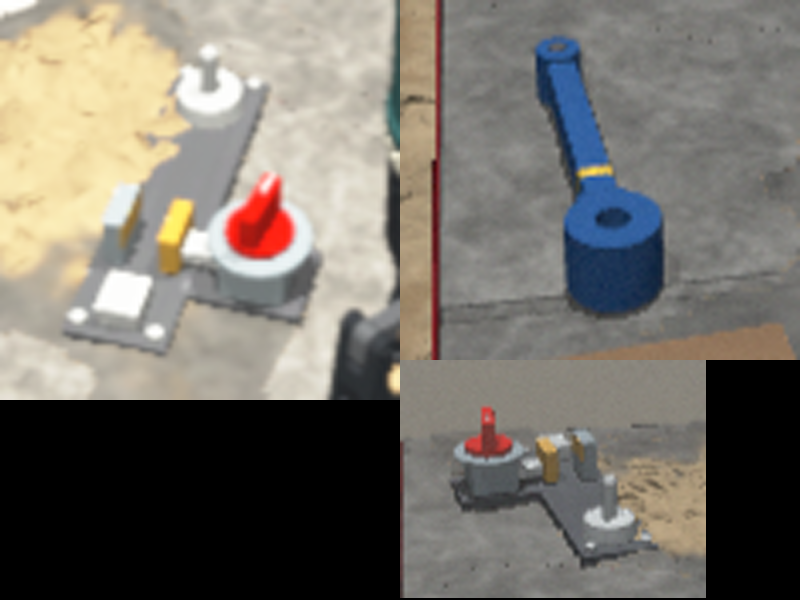

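The zoom shows the pin tip at scene (307.2,237.5), far rest (286,298), knob disc (320,282), and lever bore at side (283.2,269.2), eye (269.5,227), band (279,257.7). Next I'll fit poses, then move above the knob and look with the wrist camera.

```bash
python3 - <<'E'
import pickle
from h import *
from scipy.optimize import least_squares
d=pickle.load(open("s0.pkl","rb"));S=d["scene"];D=d["side"]
def W(q,P):
    c,s=np.cos(q[2]),np.sin(q[2]);P=np.atleast_2d(P);return np.c_[q[0]+c*P[:,0]-s*P[:,1],q[1]+s*P[:,0]+c*P[:,1],P[:,2]]
obs=[(S,(0,0,.07),(307.2,237.5)),(S,(.205,0,.03),(286,298)),(S,(.15,.08,.058),(320.2,282.2)),(D,(0,0,.07),(301.8,184.7)),(D,(0,0,.03),(301,193.5))]
f=lambda q:np.concatenate([w2pix(s,W(q,P))[0]-u for s,P,u in obs])
r=least_squares(f,[.55,.2,1.75]);q=r.x;print("fix",q,r.fun.round(1))
kn=W(q,(.15,.08,.081))[0];print("knob",kn)
obs2=[((0,0,.044),(283.2,269.2)),((.205,0,.038),(269.5,227)),((.058,0,.036),(279,257.7))]
g=lambda q:np.concatenate([w2pix(D,W(q,P))[0]-u for P,u in obs2])
r=least_squares(g,[.45,-.2,1.6]);print("lever",r.x,r.fun.round(1))
from cell import ctrl,imaging,telemetry
ctrl.move_ptp([kn[0],kn[1],.30],quat(q[2]+np.pi/2-.0) if 1 else 0)
s=imaging.snapshot("wrist");cv2.imwrite("pics/w1.png",s["pixels"][:,:,::-1]);pickle.dump(s,open("w1.pkl","wb"))
print(telemetry.get_state()["joint_positions"],telemetry.get_state()["t"])
print(w2pix(s,[W(q,p)[0] for p in((0,0,.07),(.205,0,.03),(.15,.08,.058),(.15,.08,.088))]))
E
```

```text
fix [0.54836449 0.19374175 1.75123055] [-1.2 -0.1  0.   0.3 -0.2 -0.7 -1.2 -0.8 -0.3  2. ]
knob [0.4427447  0.32695009 0.081     ]
lever [ 0.45332345 -0.21120446  1.65140367] [ 0.1  0.1 -0.  -0.3 -0.1  0.1]
[ 5.11020362e-01  2.16114293e-01  1.48692885e+00  1.09750334e-04
  1.43876171e+00 -2.81109296e+00] 2.4417
[[259.01970002  55.59391817]
 [271.19568253 198.85259419]
 [320.54985339 167.91386615]
 [320.53756094 171.50161203]]
```

View pics/w1.png

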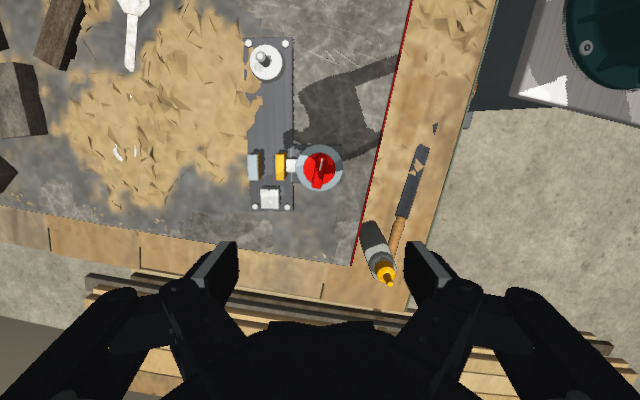

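Wrist view: pin about (263,57), far rest (269,196), knob disc (320,168), with the bar slightly rotated. I'll zoom in on that patch.

```bash
python3 - <<'E'
import pickle,cv2,numpy as np
s=pickle.load(open("w1.pkl","rb"));p=s["pixels"][:,:,::-1]
a=cv2.resize(p[140:200,290:350],(480,480),interpolation=cv2.INTER_CUBIC);b=cv2.resize(p[35:215,240:298],(193,600),interpolation=cv2.INTER_CUBIC)
o=np.zeros((600,680,3),np.uint8);o[:480,:480]=a;o[:,484:677]=b;cv2.imwrite("pics/z1.png",o)
E
```

```text
(no output)
```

View pics/z1.png

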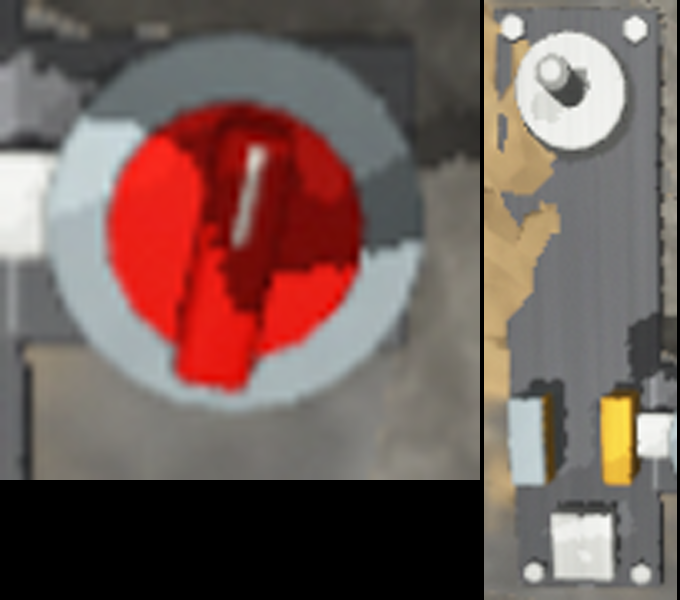

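The wrist view agrees with the fit to about 1 px, and the knob bar is about 0.2 rad clockwise of the fixture's x. Next: refit, grip and turn.

```bash
python3 - <<'E'
import pickle
from h import *
from scipy.optimize import least_squares
from cell import ctrl,imaging,telemetry,fingers,kin
d=pickle.load(open("s0.pkl","rb"));S=d["scene"];D=d["side"];w=pickle.load(open("w1.pkl","rb"))
def W(q,P):
    c,s=np.cos(q[2]),np.sin(q[2]);P=np.atleast_2d(P);return np.c_[q[0]+c*P[:,0]-s*P[:,1],q[1]+s*P[:,0]+c*P[:,1],P[:,2]]
obs=[(S,(0,0,.07),(307.2,237.5)),(S,(.205,0,.03),(286,298)),(S,(.15,.08,.058),(320.2,282.2)),(D,(0,0,.07),(301.8,184.7)),
 (w,(0,0,.07),(259.5,55.4)),(w,(.205,0,.03),(269.7,198.7)),(w,(.15,.08,.058),(319.4,168.75)),(w,(0,0,.03),(265.8,62.3))]
f=lambda q:np.concatenate([w2pix(s,W(q,P))[0]-u for s,P,u in obs])
r=least_squares(f,[.55,.2,1.75]);q=r.x;print("fix",q,r.fun.round(1))
kn=W(q,(.15,.08,.081))[0];print("knob",kn);np.save("fix.npy",q)
# bar direction from pointer line on bar top
a,b=[pix2w(w,(290+u/8,140+v/8),.088)for u,v in((258,150),(238,245))]
ang=np.arctan2(*(b-a)[1::-1]);print("joint",q[2]-ang)
ph=q[2]-.2+np.pi/2
j0=kin.solve_ik([*kn[:2],.20],quat(ph));j1=kin.solve_ik([*kn[:2],.20],quat(ph-.3));print(j0,j1)
ctrl.move_ptp([*kn[:2],.16],quat(ph));ctrl.line_to([*kn[:2],.064],rate=.08)
st=telemetry.get_state();print(st["tcp_pos"],st["ft_force"],st["t"])
fingers.gripper_close(30)
st=telemetry.get_state();print(st["opening"],st["finger_force"],st["ft_force"],st["wrist_torque"],st["joint_positions"])
E
```

```text
fix [0.54750181 0.1935113  1.73757217] [-0.9 -0.1 -0.7  0.2 -0.7 -0.5 -1.4 -0.8  0.2  0.1  0.3  0.1  0.4 -0.2
 -0.3 -0.6]
knob [0.44371124 0.32814976 0.081     ]
joint 0.1931541050220984
[ 5.11609453e-01  2.98450836e-01  1.62616544e+00 -4.44089210e-16
  1.21697638e+00 -2.59675905e+00] [ 5.11609453e-01  2.98450836e-01  1.62616544e+00 -4.44089210e-16
  1.21697638e+00 -2.29675905e+00]
[0.44416352 0.32841238 0.06451658] [ 0.14807421 -0.33431233  0.87781431] 4.4083
0.012297280533730836 29.233123508747667 [ 3.37460819 -2.02454713  0.73544266] [-0.26400434 -0.47245764  0.04370921] [ 5.11260857e-01  4.63399150e-01  1.76480624e+00 -7.94724980e-04
  9.11840313e-01 -2.59676811e+00]
```

```bash
python3 - <<'E'
from cell import ctrl,telemetry
import numpy as np
j=np.array(telemetry.get_state()["joint_positions"]);j0=j[5]
for dlt in [.4,.8,1.0,1.1,1.15,1.2,1.24,1.28]:
    j[5]=j0+dlt;ctrl.set_joints(j);s=telemetry.get_state()
    print(dlt,s["joint_positions"][5]-j0,s["wrist_torque"].round(2),s["ft_force"].round(1),s["opening"],s["t"])
    if abs(s["wrist_torque"][2])>1.2:break
ctrl.hold(.3)
E
```

```text
0.4 0.39661142760709156 [-0.03 -0.14 -0.12] [0.9 0.3 0.8] 0.011561795230411405 5.5417
0.8 0.7950749068567569 [ 0.07  0.03 -0.07] [0.2 0.3 1.2] 0.011867608752998996 6.0083
1.0 0.9936669967380054 [ 0.23  0.12 -0.04] [-0.7  0.6  1.4] 0.011751945481141252 6.3167
1.1 1.0938677418416949 [ 0.29  0.23 -0.01] [-1.7  1.6  1.9] 0.011703551806517276 6.5667
1.15 1.1456440344667542 [ 0.5   0.36 -0.04] [-1.8  1.8  2.2] 0.011894508654074064 6.8167
1.2 1.1967848105419276 [0.5  0.36 0.03] [-2.1  2.8  1. ] 0.011725922336457946 7.0667
1.24 1.2372795385217294 [0.65 0.5  0.16] [-2.5  2.4  1.6] 0.012296304408018831 7.3167
1.28 1.2774804474807124 [0.68 0.5  0.43] [-2.8  3.9  2.1] 0.012136042148350833 7.5667
```

```bash
python3 - <<'E'
from cell import ctrl,telemetry,fingers,imaging
import pickle
from h import *
fingers.release()
p=telemetry.get_state()["tcp_pos"];ctrl.line_to([p[0],p[1],.25],rate=.2)
L=np.array([.45332,-.2112,1.6514]);b=L[:2]+.058*np.array([np.cos(L[2]),np.sin(L[2])])
ctrl.move_ptp([*b,.25],quat(L[2]-np.pi/2))
s=imaging.snapshot("wrist");pickle.dump(s,open("w2.pkl","wb"));S=imaging.snapshot("scene");pickle.dump(S,open("s2.pkl","wb"))
st=telemetry.get_state();print(st["t"],st["joint_positions"].round(2))
c,n=np.cos(L[2]),np.sin(L[2])
print(w2pix(s,[[L[0],L[1],.044],[*b,.036],[L[0]+.205*c,L[1]+.205*n,.038]]).round(1))
print(w2pix(S,[[.4437,.3281,.088]]))
o=np.zeros((560,640,3),np.uint8);o[:400]=s["pixels"];o[400:560,:240]=cv2.resize(S["pixels"][260:310,285:360],(240,160));cv2.imwrite("pics/w2.png",o[:,:,::-1])
E
```

```text
11.5 [-0.47  0.14  1.71  0.    1.29 -0.56]
[[320.5 214.1]
 [320.5 172.2]
 [320.6  55.7]]
[[319.41643523 273.9152134 ]]
```

View pics/w2.png

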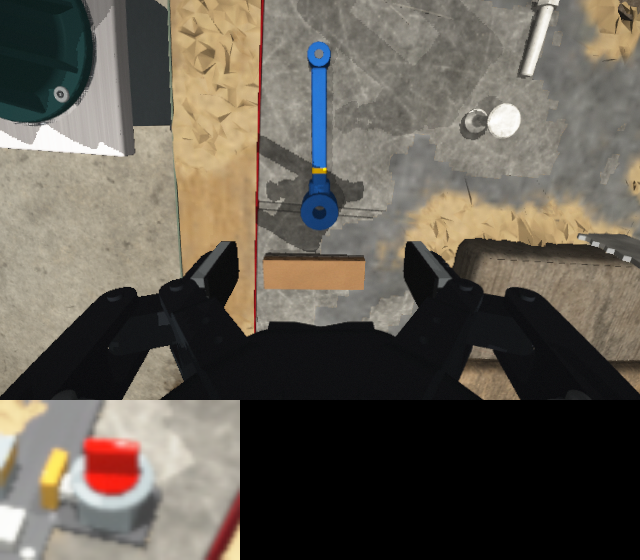

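The knob is open (bar now across the fixture). The wrist view puts the lever bore at (320,212), band (319.5,170.5) and eye (319,54). Refit, then grasp and lift.

```bash
cat >> h.py <<'E'
def W(q,P):
    c,s=np.cos(q[2]),np.sin(q[2]);P=np.atleast_2d(P);return np.c_[q[0]+c*P[:,0]-s*P[:,1],q[1]+s*P[:,0]+c*P[:,1],P[:,2]]
E
python3 - <<'E'
from cell import ctrl,telemetry,fingers,imaging
import pickle
from h import *
from scipy.optimize import least_squares
D=pickle.load(open("s0.pkl","rb"))["side"];w=pickle.load(open("w2.pkl","rb"))
m=cv2.inRange(w["pixels"][160:182,305:335],(170,120,0),(255,255,90));y,x=np.nonzero(m);yb=(305+x.mean(),160+y.mean());print("band",yb,len(x))
obs=[(D,(0,0,.044),(283.2,269.2)),(D,(.205,0,.038),(269.5,227)),(D,(.058,0,.036),(279,257.7)),(w,(0,0,.044),(319.8,212)),(w,(.205,0,.038),(319,54)),(w,(.058,0,.036),yb)]
g=lambda q:np.concatenate([w2pix(s,W(q,P))[0]-u for s,P,u in obs])
r=least_squares(g,[.45,-.2,1.65]);L=r.x;print("lever",L,r.fun.round(1));np.save("lev.npy",L)
b=W(L,(.058,0,0))[0,:2];q=quat(L[2]-np.pi/2)
ctrl.move_ptp([*b,.12],q);ctrl.line_to([*b,.008],rate=.08)
s=telemetry.get_state();print(s["tcp_pos"],s["ft_force"])
fingers.gripper_close(70)
s=telemetry.get_state();print(s["opening"],s["finger_force"],s["ft_force"],s["t"])
p=s["tcp_pos"];ctrl.line_to([p[0],p[1],.05],rate=.04)
s=telemetry.get_state();print(s["wrist_torque"],s["ft_force"],s["opening"])
ctrl.line_to([p[0],p[1],.17],rate=.1);ctrl.hold(.3)
s=telemetry.get_state();print(s["wrist_torque"],s["ft_force"],s["finger_force"],s["tcp_pos"],s["tool_rot"],s["t"])
for n in("wrist","side"):
    i=imaging.snapshot(n);pickle.dump(i,open(f"g_{n}.pkl","wb"));cv2.imwrite(f"pics/g_{n}.png",i["pixels"][:,:,::-1])
a=pickle.load(open("g_wrist.pkl","rb"))["pixels"][:300,200:440];c=pickle.load(open("g_side.pkl","rb"))["pixels"][170:310,190:350]
o=np.zeros((600,800,3),np.uint8);o[:450,:360]=cv2.resize(a,(360,450));o[:385,360:]=cv2.resize(c,(440,385));cv2.imwrite("pics/g.png",o[:,:,::-1])
E
```

```text
band (np.float64(319.3833333333333), np.float64(170.18333333333334)) 60
lever [ 0.45244076 -0.20901779  1.65578911] [-0.4 -0.4 -0.7 -0.6 -0.7 -0.4  0.2  0.6  0.3 -0.3  0.4  0.4]
[ 0.44788632 -0.15140722  0.00838802] [-0.42952104 -0.16155432  0.40792739]
0.0174715733119232 68.32095623016357 [-2.83532638 -0.27584497  5.77220229] 14.2583
[ 0.02487645 -0.00950723 -0.029364  ] [ 0.40946992 -0.80494805 -6.24608514] 0.01727452672985186
[-0.01693671  0.00115442 -0.05067204] [ 0.28756471  0.1221661  -6.10683954] 68.5879898071289 [ 0.44685662 -0.1511096   0.16968718] [ 6.76431262e-01  7.36505698e-01 -8.34240287e-05 -3.12387014e-04] 17.1083
```

View pics/g.png

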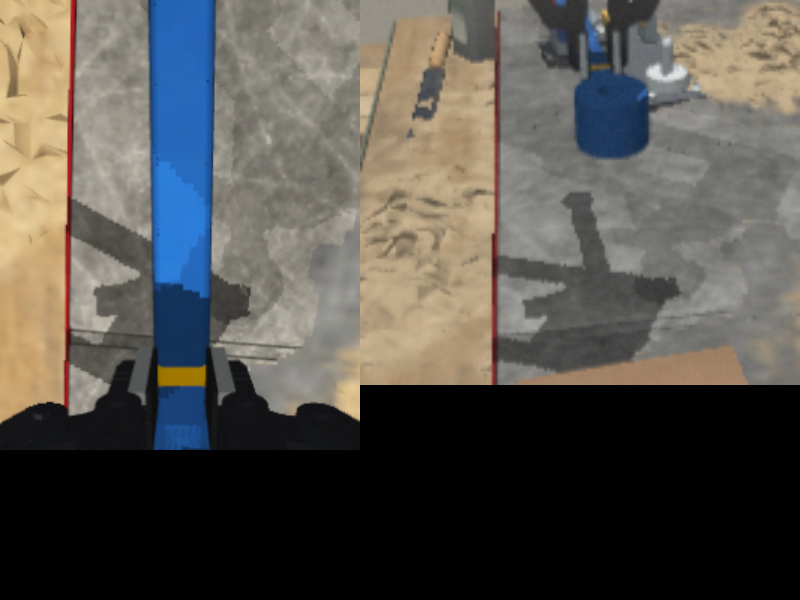

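The lever hangs level, with the yellow band between the pads (wrist about (320.7,250.8)). I'll carry it over at a safe height, then check.

```bash
python3 - <<'E'
from cell import ctrl,telemetry,fingers,imaging
import pickle
from h import *
w=pickle.load(open("g_wrist.pkl","rb"));print("band world",pix2w(w,(320.7,250.8),.198))
q=np.load("fix.npy");b=W(q,(.058,0,0))[0,:2];Q=quat(q[2]-np.pi/2)
p=telemetry.get_state()["tcp_pos"];st=telemetry.get_state()["tool_rot"]
n=4
a0=np.load("lev.npy")[2]
for k in range(1,n+1):
    f=k/n;ctrl.line_to([*(p[:2]*(1-f)+b*f),.17],rotation=quat(a0*(1-f)+q[2]*f-np.pi/2),rate=.12)
ctrl.line_to([*b,.125],rate=.06);ctrl.hold(.4)
s=telemetry.get_state();t=s["tcp_pos"];print(b,t,s["tool_rot"],Q,s["ft_force"],s["wrist_torque"],s["t"])
o=np.zeros((600,800,3),np.uint8)
for n,(r0,r1,c0,c1),(y,x,h,wd) in(("wrist",(0,300,200,440),(0,0,450,360)),("scene",(205,315,255,355),(0,360,440,400)),("side",(130,220,240,340),(440,360,160,178))):
    i=imaging.snapshot(n);pickle.dump(i,open(f"f_{n}.pkl","wb"))
    o[y:y+h,x:x+wd]=cv2.resize(i["pixels"][r0:r1,c0:c1],(wd,h),interpolation=cv2.INTER_CUBIC)
    zu=t[2]-.008
    print(n,w2pix(i,W(q,[(0,0,zu+.044),(.205,0,zu+.038),(.058,0,zu+.036),(0,0,.07),(.205,0,.03)])).round(1).tolist())
cv2.imwrite("pics/f.png",o[:,:,::-1])
E
```

```text
band world [ 0.44662314 -0.15055899  0.198     ]
[0.53787359 0.25070655] [0.53796255 0.25073184 0.12521866] [6.45741937e-01 7.63555708e-01 1.46240424e-04 1.02394364e-04] [0.6457539  0.76354561 0.         0.        ] [ 0.9888007   0.19991788 -6.28668475] [-0.05069103 -0.00312418  0.02625176] 22.5417
wrist [[320.9, 349.2], [320.7, -75.3], [320.8, 251.6], [320.8, 268.6], [320.6, 23.9]]
scene [[305.6, 213.4], [282.8, 264.9], [299.8, 228.4], [306.3, 237.4], [285.3, 298.2]]
side [[300.2, 156.2], [282.5, 139.7], [294.7, 153.0], [300.4, 183.9], [283.5, 173.2]]
```

View pics/f.png

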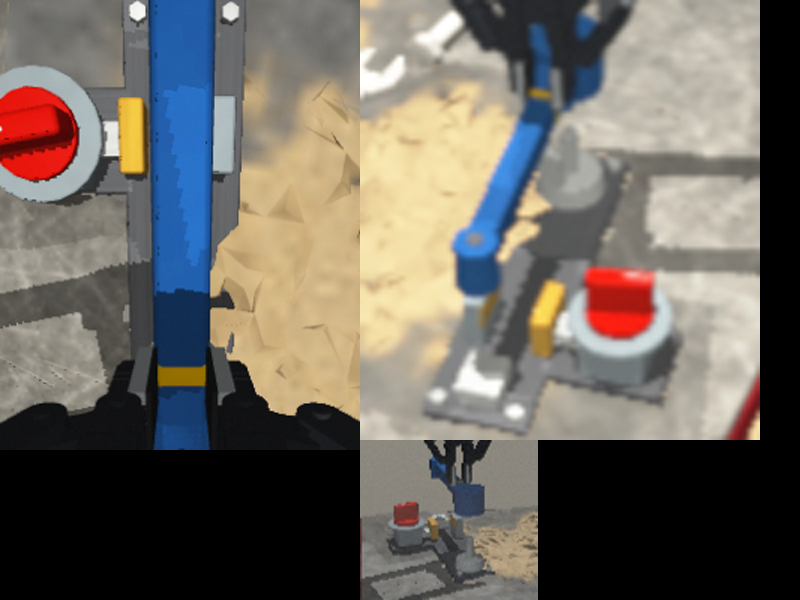

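Scene view: the eye is at (283.8,265) against a predicted (282.8,264.9), and the pin shows the same +0.9 px bias, so the lever is aligned to about 1–2 mm. The hub is also over the pin in the side view, about 47 mm above the tip. Handing in.

```bash
python3 -c "
from cell import ctrl
print(ctrl.close_job())"
```

```text
the job is handed in; nothing more can be done
None
```

The job is handed in: the knob was turned to its stop, and the lever is held level about 47 mm above the pin tip, aligned to about 1–2 mm by the cameras (no verdict came back).

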